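# Unclip the lid of the canteen's food-sample box

## Robot

A 7-joint arm with a two-finger parallel gripper is mounted at the origin on the work surface. World frame = base frame: x ahead of the robot, y to its left, z up, the work surface at z = 0. Lengths are in m, angles in rad, forces in N, time in s.
With the tool pointing down it reaches from about 0.425 to 1.025 m from the base axis. Payload 9.4 kg.
Tool frame: the origin (TCP) lies at the very end of the fingers, on their centre line; the grasp point (between the pads) lies 19 mm behind it (tcp_to_grasp is the distance from the TCP to the grasp point, in m); z points along the fingers, y is the direction in which the jaws open and shut (so a half turn about z gives the same grasp; the last joint's range is limited). The gripper opens to 93 mm and grips with 3 to 60 N. Pads are 15 mm wide; open, the fingers measure 128 mm over their backs; the gripper's body (75 mm by 188 mm) begins 65 mm behind the grasp point.
Start: joints at [-1.197, 0.599, -0.003, 1.599, 0.002, 0.943, -0.08], TCP at [0.316, 0.653, 0.219] pointing down, gripper open.
Joint ranges: [-2.57, 2.57], [-0.35, 1.97], [-1.29, 1.29], [0.11, 2.56], [-1.05, 4.19], [0.11, 1.86], [-2.63, 2.63]. Speed limits (rad/s): [2.22, 2.22, 3.01, 3.01, 3.14, 3.14, 3.14].

## Interface

Orientations are given as [roll, pitch, yaw] about the fixed x, y, z axes, in that order (R = Rz(yaw) Ry(pitch) Rx(roll)).
In Python, from rig import observe, snapshot, finish_job, cut_out, place_of, tcp_to_grasp gives the robot as it stands. The module is installed in compiled form; this text tells all that it offers.
- The arm moves only by the shell command python3 -m crank 'ROWS' [FORCE]. ROWS is text: rows parted by semicolons, each of 7 numbers parted by spaces: the shift along the tool's x, y, z as a fraction of full scale, then the turn, a rotation vector about the tool's x, y, z as a fraction of full scale, then the opening, from 0 (shut) to 1 (fully open). In form: tx ty tz rx ry rz gripper; .... A call has 1 to 10 rows; each row shifts and turns the commanded pose from where the row before left it, along the tool's axes as they then stand; what a row does not reach is not made up. Full scale, the value 1, is 0.05 m for a shift and 5 degrees for a turn. A row lasts 1/8 s, in which the tool goes at most 62.5 mm and 10.7 degrees, less where a joint would pass 70% of its speed; a pose out of reach is approached as far as the arm can. A call with a number of a shift or a turn outside -1 to 1 is refused whole. A call with a gripper value outside its range is refused whole. The fingers move at their own pace and stop on an object; FORCE is the grip in N (left out, the last holds). Time passes only in rows, so rows that do not move let the fingers close. It gives the time, the measured TCP pose, the force and the opening at its end, in the units of the state.
- observe(): the state, without advancing time (a new reading comes with each control period).
- snapshot(name): name is "scene" or "top"; returns a dict with "color" (400x640x3 uint8, red, green, blue), "intrinsics" (3x3 intrinsics, pixels), "extrinsics" (4x4, takes a point from world to camera coordinates). Camera axes: x right, y down, z forward; pixel columns grow to the right and rows downward; lengths in m; the calibration is good to about 2 mm. A picture is of the moment at which its call begins. There is no depth.
- finish_job(): hands the job in, once; it reports no verdict.
Trained networks look in the newest picture that a camera, given by its name, has taken for a name from the list of things; names that differ only in an ending like _2 or _b are one class to them, and where a whole thing is asked for, a point or a joint stands for the part that bears it (a point fixed in the world has none). Each returns a list of dicts, best first, with "conf" (0 to 1); they miss things now and then, are a little off and sometimes report something else, mostly with a low value. They report only what shows in the picture. A call takes as long as a camera call.
- cut_out(camera, query): "pixels" (400x640 bool, what is visible of it).
- place_of(camera, query): "point" ([x, y, z] in m, in the coordinates of the camera as it stood for that picture, good to about 4 mm: a listed point, or the origin of a listed thing).
The state is a dict: "time_s": time; "joint_pos": joint angles; "dq": joint speeds; "joint_torque": joint torques, N m; "tool_pos": TCP position; "tcp_rot": TCP orientation; "ft_force": force on the tool from outside, world axes, zero at the start; "wrist_torque": the same for the moment, N m; "width": finger opening in m.
Only numpy, scipy, OpenCV 4.12 (cv2) and the standard library are available. Lean on these libraries where they do the work, as an engineer would, in place of code of your own. Each camera call takes 0.05 s, during which the arm holds its last target. There are 200 camera calls.

## Task

Open the rectangular food-sample box: press the two tabs on its lid together to free the snap-fit, lift the lid off, and lay it flat, tabs up, in the large compartment of the mint-green meal tray, lowering it in before you let go rather than dropping it. Do not touch the round box; it stays shut.

Things in the scene. Friction and masses are not known exactly. Their poses are not given: they have to be found in the camera images.
- lid: Pale grey snap-fit lid of the white rectangular box (136 x 86 x 60 mm high, fixed). Loose, about 95 g. Plate 136 (x) x 86 (y) x 4 mm. Origin: centre of the plate's underside, at the start on the box's rim, 60 mm above the table; z up, x along the long side. A skirt under it reaches 14 mm below the origin (lowest part) and sits in the box mouth with 1.5 mm play. It lifts straight up.
- lid_tabs (a point): Point midway between the lid's two upright tabs, 20 mm above the lid's origin, same axes. Tabs rise 4 to 34 mm above the origin, 26 mm wide (x), 6 mm thick; outer faces at +y and -y, 60 mm apart. Each slides in 9 mm (2.5 N, 7 N at its stop), to 42 mm apart; hooks are free from 7 mm. Squeeze both to the stops from outside with 20 N or more, keep squeezing and lift: they are the handle.
- round_box: White round box of the same make, 100 mm across, 64 mm high plus two such tabs on top (94 mm in all); fixed. Origin: centre of its underside. It stands to the left or right of the rectangular box and is to be left alone.
- tray_well (a point): Centre of the floor of the large compartment of the mint-green meal tray (320 x 240 mm, fixed, at the robot's right): 186 (x, long side) x 130 mm (y) inside, floor 3 mm above the table, walls 6 mm thick, tops 24 mm above the table. It is the corner compartment nearest the robot and to its left; the others are smaller. A lid lying in it has its origin 14 mm above this point.

How it is judged:
By the outcome, as a careful person would: the job done as asked, in the order asked, and still so for the second after the job is handed in, with the robot touching nothing.
It also fails if it takes over 42 s, if anything falls off the work surface, if the arm or the gripper's body presses on something with over 40 N, if the wrist force passes 120 N, or if a joint passes its speed limit or range.

## Working session

There is one attempt and no reset: what is moved stays moved. The work goes in short steps, Python scripts to look and compute and a shell command to move; the robot and the scene stay as the last step left them, time stands still between calls to the robot, and variables do not carry over. Pictures are saved under pics/ and viewed, about 8 in all and at most 12, crops included, and the job is handed in when it is done.

```bash
mkdir -p pics; cat > h.py <<'E'
import numpy as np, cv2
from rig import observe, snapshot, finish_job, cut_out, place_of, tcp_to_grasp
def world(s,p):
    return (np.linalg.inv(s["extrinsics"])@np.r_[p,1])[:3]
def pix(s,w):
    c=(np.array(s["extrinsics"])@np.r_[w,1])[:3]; u=np.array(s["intrinsics"])@c; return u[:2]/u[2]
def ray(s,uv,z):
    E=np.linalg.inv(s["extrinsics"]); d=E[:3,:3]@np.linalg.inv(s["intrinsics"])@np.r_[uv,1]; o=E[:3,3]
    return o+d*(z-o[2])/d[2]
def save(s,n): cv2.imwrite("pics/"+n,s["color"][:,:,::-1])
E
python3 - <<'E'
from h import *
np.set_printoptions(precision=4,suppress=True)
for c in ("top","scene"):
    s=snapshot(c); save(s,c+"0.png")
    print(c,world(s,[0,0,0]))
    for q in ("lid","lid_tabs","round_box","tray_well"):
        for r in place_of(c,q)[:2]:
            w=world(s,r["point"]); print(q,round(r["conf"],2),w,pix(s,w))
o=observe(); print(o, tcp_to_grasp)
E
```

```text
top [0.3754 0.0213 0.8659]
lid 0.75 [0.4901 0.0765 0.0604] [310.8197 219.8977]
lid_tabs 0.59 [0.4888 0.0767 0.0796] [310.0852 219.1742]
round_box 0.96 [ 0.5645  0.2796 -0.0028] [222.8994 188.9804]
tray_well 0.79 [ 0.5285 -0.2536  0.002 ] [466.2731 209.3735]
scene [ 0.9531 -0.5522  0.8488]
lid_tabs 0.58 [0.487  0.0744 0.0805] [319.6677 186.0719]
round_box 0.95 [0.5624 0.2784 0.0006] [389.55   176.5505]
tray_well 0.88 [ 0.5292 -0.2573  0.0036] [237.1523 314.3721]
{'time_s': 0.5, 'joint_pos': array([-1.1967,  0.5993, -0.0025,  1.5994,  0.0018,  0.9429, -0.0798]), 'dq': array([ 0.0012, -0.001 , -0.0001,  0.0004, -0.0011, -0.0003, -0.0013]), 'joint_torque': array([ -0.0018, -76.4189,   1.4948, -25.2508,  -0.0523,   0.0111,
         0.    ]), 'tool_pos': array([0.3159, 0.6526, 0.2186]), 'tcp_rot': array([-3.1415,  0.0001,  2.6909]), 'ft_force': array([-0.5305, -0.2225, -1.357 ]), 'wrist_torque': array([ 0.0012,  0.0109, -0.0405]), 'width': 0.09308421704513757} 0.0188
```

View pics/top0.png

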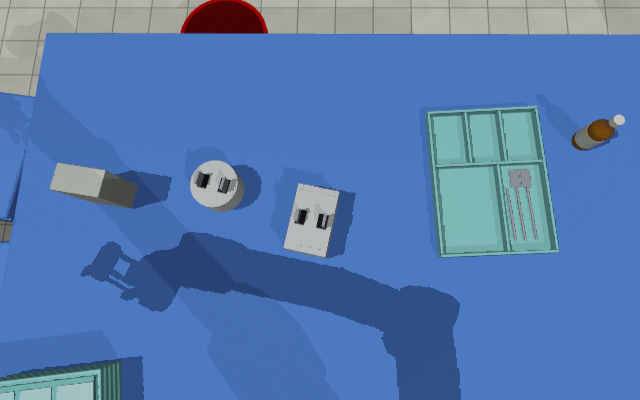

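View pics/scene0.png

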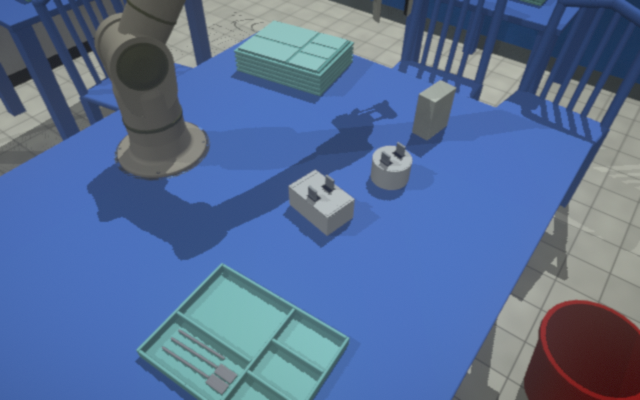

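The top view has +x up and +y left. It shows the lid at about (312,220), its tabs at (301,216) and (323,221), the round box at (217,185), the tray's large compartment at about (470,210), and a grey block at (95,185). The scene view agrees. Next I'll measure the yaws.

```bash
python3 - <<'E'
from h import *
np.set_printoptions(precision=4,suppress=True)
s=snapshot("top")
for q,z in (("lid",.064),("tray_well",.024),("round_box",.064)):
    for r in cut_out("top",q)[:1]:
        m=r["pixels"].astype(np.uint8); c=max(cv2.findContours(m,0,1)[0],key=cv2.contourArea)[:,0]
        W=np.array([ray(s,p,z)[:2] for p in c],np.float32)*1000
        print(q,r["conf"],m.sum(),cv2.minAreaRect(W))
# tray inner walls, mint pixels: whole tray
h=cv2.cvtColor(s["color"],cv2.COLOR_RGB2HSV); m=cv2.inRange(h,(70,40,60),(95,255,255)); m[:,:400]=0
c=max(cv2.findContours(m,0,1)[0],key=cv2.contourArea)[:,0]
W=np.array([ray(s,p,.024)[:2] for p in c],np.float32)*1000
print("tray",cv2.minAreaRect(W), cv2.boxPoints(cv2.minAreaRect(W)))
g=cv2.resize(s["color"][150:280,250:570],None,fx=2.5,fy=2.5,interpolation=2); cv2.imwrite("pics/z.png",g[:,:,::-1])
for a in [(95,165),(90,205)]: print(ray(s,a,0))
E
```

```text
lid 0.62 2855 ((491.51300048828125, 75.9599609375), (87.59716033935547, 138.17703247070312), 78.44412994384766)
tray_well 0.91 17285 ((592.1573486328125, -296.0937194824219), (322.3716125488281, 247.54234313964844), 3.71052885055542)
round_box 0.82 2097 ((555.758056640625, 272.5567626953125), (117.85145568847656, 96.97264099121094), 47.83048629760742)
tray ((591.612060546875, -297.01519775390625), (318.4718017578125, 243.89710998535156), 3.812289237976074) [[ 424.6204 -185.9238]
 [ 440.8366 -429.2812]
 [ 758.6037 -408.1066]
 [ 742.3875 -164.7492]]
[0.6142 0.5771 0.    ]
[0.5216 0.5757 0.    ]
```

View pics/z.png

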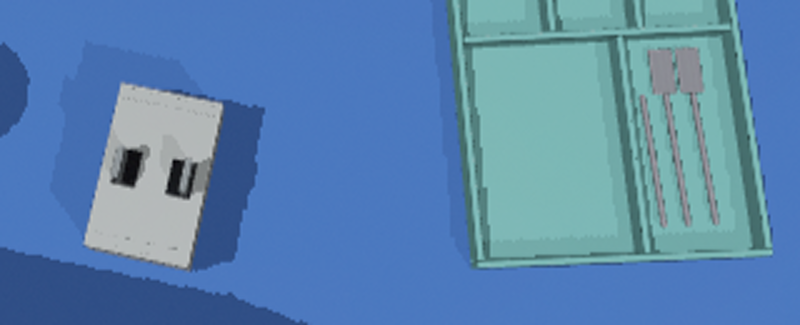

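Lid: centre (0.4905, 0.076), yaw -11.6°. Tray: yaw 3.8°, well centre at about (0.5285, -0.2535). I'll raise the arm, turn -14.2° about tool z, then travel over the lid.

```bash
python3 -m crank '0 0 -0.5 0 0 -0.95 1;0 0 -0.5 0 0 -0.95 1;0 0 -0.5 0 0 -0.94 1;-0.47 -0.88 0 0 0 0 1;-0.47 -0.88 0 0 0 0 1;-0.47 -0.88 0 0 0 0 1;-0.47 -0.88 0 0 0 0 1;-0.47 -0.88 0 0 0 0 1;-0.47 -0.88 0 0 0 0 1;-0.47 -0.88 0 0 0 0 1' 30
python3 -m crank '-0.47 -0.88 0.2 0 0 0 1;-0.47 -0.88 0.4 0 0 0 1;-0.47 -0.88 0.4 0 0 0 1;-0.47 -0.88 0.5 0 0 0 1;-0.2 -0.2 0.5 0 0 0 1;0 0 0 0 0 0 1'; python3 -c "
from rig import observe
o=observe();print(o['joint_pos'],o['ft_force'])"
```

```text
time_s: 1.95
tool_pos: [0.4153, 0.3161, 0.2939]
tcp_rot: [3.141, 0.0, 2.939]
ft_force: [0.7, -0.0, 0.1]
width: 0.0927
time_s: 2.7
tool_pos: [0.4789, 0.1133, 0.1926]
tcp_rot: [-3.14, -0.002, 2.936]
ft_force: [-0.4, 0.0, 1.4]
width: 0.0931
[-0.37183587  0.36098448  0.03172121  2.15011077 -0.01856879  0.63332616
  1.03819981] [-0.36241717  0.01472571  1.39509928]
```

```bash
python3 -m crank '-0.19 -0.34 0.3 0 0 0 1;-0.19 -0.34 0.4 0 0 0 1;0 0 0.5 0 0 -0.03 1;0 0 0 0 0 0 1;0 0 0 0 0 0 1'; python3 - <<'E'
from h import *
np.set_printoptions(precision=4,suppress=True)
for c in ("top","scene"):
    s=snapshot(c); s["color"]
    for q in ("lid","lid_tabs"):
        for r in place_of(c,q)[:1]: print(c,q,round(r["conf"],2),world(s,r["point"]))
    u=pix(s,[.4905,.0762,.08]).astype(int); x0=max(u[0]-80,0);y0=max(u[1]-70,0)
    g=s["color"][y0:y0+140,x0:x0+160]; globals()[c]=cv2.resize(g,None,fx=2.5,fy=2.5,interpolation=2)
cv2.imwrite("pics/near.png",np.hstack([top,scene])[:,:,::-1])
E
```

```text
time_s: 3.32
tool_pos: [0.4915, 0.0785, 0.1348]
tcp_rot: [3.141, 0.001, 2.943]
ft_force: [-0.6, 0.9, 0.2]
width: 0.0928
scene lid 0.98 [0.4885 0.0764 0.0531]
scene lid_tabs 0.73 [0.4882 0.0745 0.0796]
```

View pics/near.png

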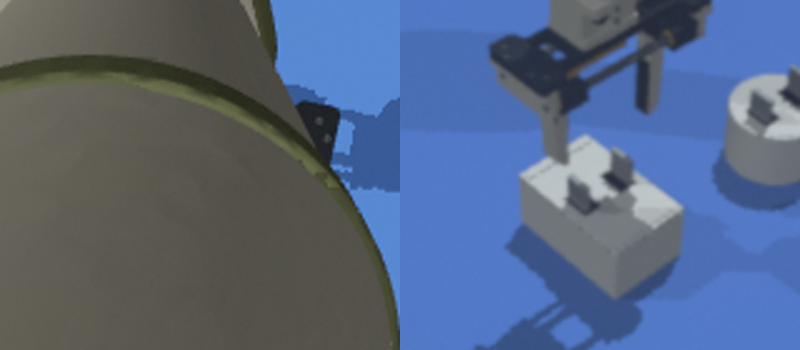

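The top view is blocked by the arm. The scene view shows the fingers above and on either side of the tabs, at (580,195) and (620,165) in the crop. I'll descend.

```bash
python3 -m crank '0.03 -0.06 0.3 0 0 0 1;0 0 0.4 0 0 0 1;0 0 0.4 0 0 0 1;0 0 0.2 0 0 0 1;0 0 0 0 0 0 1;0 0 0 0 0 0 1'; python3 - <<'E'
from h import *
s=snapshot("scene")
u=pix(s,[.4905,.0762,.08]).astype(int)
g=s["color"][u[1]-60:u[1]+60,u[0]-70:u[0]+70]; cv2.imwrite("pics/pre.png",cv2.resize(g,None,fx=4,fy=4,interpolation=2)[:,:,::-1])
E
```

```text
time_s: 4.38
tool_pos: [0.4893, 0.0748, 0.0692]
tcp_rot: [3.141, 0.001, 2.941]
ft_force: [-0.9, -0.9, 0.2]
width: 0.0924
```

View pics/pre.png

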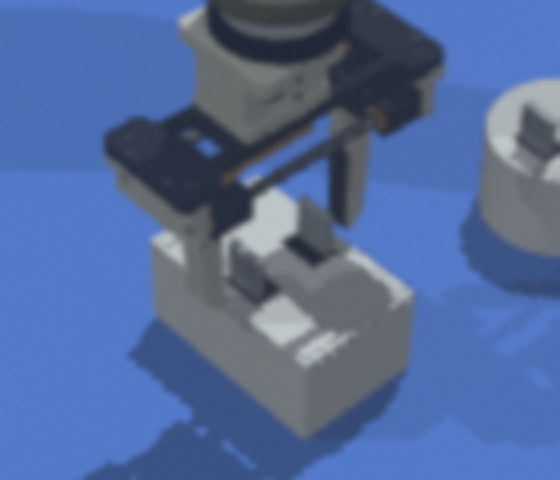

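The fingers straddle both tabs, with tips at (207,305) and (345,222) and tabs at (248,270) and (318,225). I'll squeeze.

```bash
python3 -m crank '0 0 0 0 0 0 0.5;0 0 0 0 0 0 0.3;0 0 0 0 0 0 0.3;0 0 0 0 0 0 0.2;0 0 0 0 0 0 0;0 0 0 0 0 0 0;0 0 0 0 0 0 0' 35
```

```text
time_s: 5.3
tool_pos: [0.4892, 0.0751, 0.069]
tcp_rot: [3.141, 0.0, 2.942]
ft_force: [-0.7, 1.8, 7.1]
width: 0.0412
```

The width is 41 mm, so the tabs are at their stops. I'll lift straight up.

```bash
python3 -m crank '0 0 -0.1 0 0 0 0;0 0 -0.2 0 0 0 0;0 0 -0.2 0 0 0 0;0 0 -0.4 0 0 0 0;0 0 -0.4 0 0 0 0;0 0 -0.4 0 0 0 0;0 0 -0.4 0 0 0 0;0 0 0 0 0 0 0' 35; python3 - <<'E'
from h import *
s=snapshot("scene")
g=s["color"][50:300,150:450]; cv2.imwrite("pics/lift.png",cv2.resize(g,None,fx=2,fy=2,interpolation=2)[:,:,::-1])
for r in place_of("scene","lid")[:1]: print(r["conf"],world(s,r["point"]))
for r in place_of("scene","tray_well")[:1]: print(r["conf"],world(s,r["point"]))
E
```

```text
time_s: 6.3
tool_pos: [0.4895, 0.0746, 0.1752]
tcp_rot: [3.141, 0.003, 2.941]
ft_force: [-0.4, -0.3, -0.8]
width: 0.0408
0.76 [0.48698399 0.07471504 0.16066012]
0.83 [ 0.52947487 -0.2555828   0.00055839]
```

View pics/lift.png

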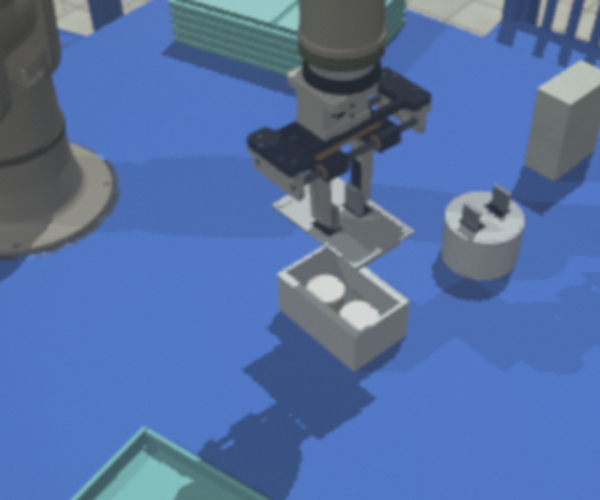

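The lid hangs level at about (345,220) above the open box at (345,310). I'll turn it to the tray's yaw and carry it across.

```bash
python3 -m crank '0 0 0 0 0 -0.6 0;0 0 0 0 0 -0.8 0;0 0 0 0 0 -0.9 0;0 0 0 0 0 -0.78 0;0 -0.3 0 0 0 0 0;0 -0.6 0 0 0 0 0;-0.06 -0.7 0 0 0 0 0;-0.06 -0.7 0 0 0 0 0;-0.06 -0.7 0 0 0 0 0;-0.06 -0.7 0 0 0 0 0' 35
python3 -m crank '-0.06 -0.7 0 0 0 0 0;-0.04 -0.7 0 0 0 0 0;0 -0.7 0 0 0 0 0;0 -0.5 0 0 0 0 0;0 -0.3 0 0 0 0 0;0 0 0 0 0 0 0;0 0 0 0 0 0 0'; python3 -c "
from rig import observe
print(observe()['joint_pos'])"
```

```text
time_s: 7.7
tool_pos: [0.513, -0.1113, 0.1731]
tcp_rot: [-3.141, -0.001, -3.076]
ft_force: [0.5, 0.5, -1.6]
width: 0.0408
time_s: 8.57
tool_pos: [0.5284, -0.2522, 0.1735]
tcp_rot: [3.141, -0.0, -3.072]
ft_force: [-0.0, 0.2, -1.3]
width: 0.0409
[ 0.38060234  0.48786869 -0.04564151  1.96658892  0.03279349  0.6883667
  1.95483239]
```

```bash
python3 -m crank '0 -0.03 0.3 0 0 0 0;0 0 0.5 0 0 0 0;0 0 0.5 0 0 0 0;0 0 0.5 0 0 0 0;0 0 0.3 0 0 0 0;0 0 0.2 0 0 0 0;0 0 0 0 0 0 0;0 0 0 0 0 0 0'; python3 - <<'E'
from h import *
s=snapshot("scene")
g=s["color"][200:400,110:370]; cv2.imwrite("pics/low.png",cv2.resize(g,None,fx=3,fy=3,interpolation=2)[:,:,::-1])
for r in place_of("scene","lid")[:1]: print(r["conf"],world(s,r["point"]))
E
```

```text
time_s: 9.57
tool_pos: [0.529, -0.2549, 0.0592]
tcp_rot: [-3.141, 0.001, -3.073]
ft_force: [0.1, 0.3, -1.3]
width: 0.0409
0.59 [ 0.52863186 -0.25432947  0.04586025]
```

View pics/low.png

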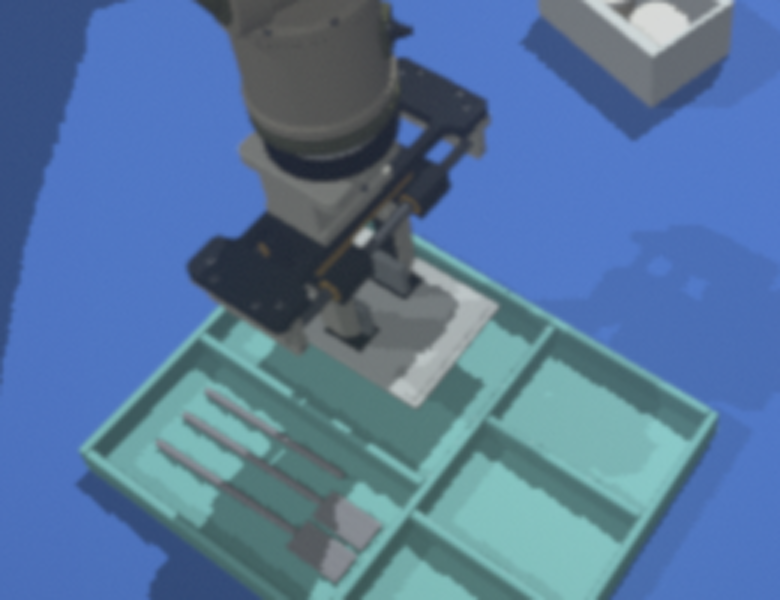

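The lid, with its near corner at (415,405), is level and within the compartment. I'll lower it until it touches.

```bash
python3 -m crank '0 0 0.2 0 0 0 0;0 0 0.2 0 0 0 0;0 0 0.12 0 0 0 0;0 0 0.06 0 0 0 0;0 0 0 0 0 0 0;0 0 0 0 0 0 0'
```

```text
time_s: 10.42
tool_pos: [0.5287, -0.2548, 0.0298]
tcp_rot: [-3.141, 0.0, -3.073]
ft_force: [-0.2, 0.5, -0.6]
width: 0.0412
```

```bash
python3 -m crank '0 0 0.03 0 0 0 0;0 0 0.03 0 0 0 0;0 0 0 0 0 0 0;0 0 0 0 0 0 0'
```

```text
time_s: 10.92
tool_pos: [0.5286, -0.2548, 0.0266]
tcp_rot: [-3.142, 0.0, -3.073]
ft_force: [-0.7, -0.2, -0.6]
width: 0.0411
```

```bash
python3 -m crank '0 0 0.02 0 0 0 0;0 0 0.02 0 0 0 0;0 0 0 0 0 0 0;0 0 0 0 0 0 0'
```

```text
time_s: 11.42
tool_pos: [0.5288, -0.2548, 0.0259]
tcp_rot: [-3.141, 0.001, -3.073]
ft_force: [-2.5, 2.5, 15.0]
width: 0.0409
```

Contact reads 15 N. I'll ease off slightly and open partway, so the fingers stay clear of the compartment walls, then withdraw upward.

```bash
python3 -m crank '0 0 -0.02 0 0 0 0;0 0 0 0 0 0 0.5;0 0 0 0 0 0 0.65;0 0 0 0 0 0 0.8;0 0 0 0 0 0 0.8;0 0 0 0 0 0 0.8'
```

```text
time_s: 12.18
tool_pos: [0.5285, -0.2547, 0.0254]
tcp_rot: [3.141, -0.0, -3.073]
ft_force: [0.7, 0.2, 0.5]
width: 0.0745
```

```bash
python3 -m crank '0 0 -0.2 0 0 0 0.8;0 0 -0.4 0 0 0 0.8;0 0 -0.6 0 0 0 0.8;0 0 -0.8 0 0 0 0.8;0 0 -0.8 0 0 0 0.8;0 0 -0.8 0 0 0 0.8;0 0.6 -0.3 0 0 0 0.8;0 0.6 0 0 0 0 0.8;0 0.6 0 0 0 0 0.8;0 0.4 0 0 0 0 0.8'; python3 -m crank '0 0 0 0 0 0 0.8;0 0 0 0 0 0 0.8'; python3 - <<'E'
from h import *
np.set_printoptions(precision=4,suppress=True)
for c in ("scene","top"):
    s=snapshot(c)
    for q in ("lid","lid_tabs","tray_well","round_box"):
        for r in place_of(c,q)[:1]: print(c,q,round(r["conf"],2),world(s,r["point"]))
    if c=="scene": g=s["color"][100:400,110:510]; cv2.imwrite("pics/end.png",cv2.resize(g,None,fx=2,fy=2,interpolation=2)[:,:,::-1])
E
```

```text
time_s: 13.42
tool_pos: [0.5209, -0.1436, 0.2213]
tcp_rot: [3.142, 0.001, -3.072]
ft_force: [0.7, -0.7, 0.3]
width: 0.0742
time_s: 13.68
tool_pos: [0.5212, -0.1461, 0.2207]
tcp_rot: [-3.141, 0.0, -3.074]
ft_force: [0.2, -0.1, -0.7]
width: 0.0741
scene lid 0.92 [ 0.5316 -0.259   0.0098]
scene lid_tabs 0.72 [ 0.5264 -0.2576  0.0367]
top lid 0.92 [ 0.5246 -0.2556  0.0152]
top lid_tabs 0.97 [ 0.5278 -0.2559  0.0353]
top tray_well 0.63 [ 0.5622  0.2876 -0.0042]
top round_box 0.81 [ 0.5629  0.2837 -0.0023]
```

View pics/end.png

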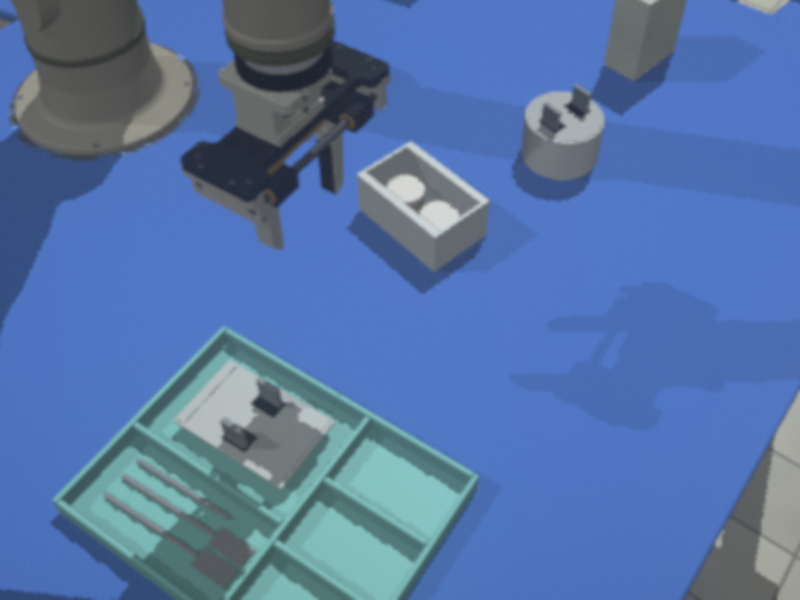

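The lid lies flat, tabs up, in the large compartment at about (255,425). The box at (425,200) is open, the round box at (563,130) is still shut, and the arm is clear.

```bash
python3 -c "
from rig import finish_job
print(finish_job())"
```

```text
the job is handed in; nothing more can be done
None
```

The rectangular box is open and its lid lies flat, tabs up, in the large compartment of the meal tray. I handed the job in at about 13.8 s of the 42 s allowed.

- **Opening:** I squeezed the tabs at 35 N until the fingers read 41 mm, which put both tabs at their stops. The lid then lifted straight off.
- **Placing:** I turned the lid to the tray's angle and lowered it until the wrist force showed contact, about 15 N. Only then did I open the fingers partway and withdraw upward.
- **Last checks:** The final picture shows the box open, the round box still shut and untouched, and the arm clear of everything. The networks put the lid's origin at about (0.525 to 0.532, -0.257) and 10–15 mm high, where 17 mm was expected; that fits their accuracy of about 4 mm for the most part.
- **Disagreed:** In the last top view the network reported the tray well at the round box's position. I took this as a false report because the lid hides the well floor. The well's earlier position came from three consistent measurements.

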